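# Stack and close the parts trays

### The job

Stack the blue parts tray on the grey base tray with their cut-off corners at the same end, its skirt fully down over the lip of the base, then close the stack with the orange lid on the blue tray in the same way. Both must end flush on the ledge below, not perched on a lip; feel them down gently without forcing them, let go, and leave the tools and tins around undisturbed.

Things in the scene. Friction and masses are not known exactly. Their poses are not given: they have to be found in the camera images.
- base_tray: Grey parts tray on a black foot plate 150x74x6 mm screwed to the bench; cannot move. Tray outline 120 mm (x) by 66 mm (y); the two corners at its +x end (nose) are cut off at 45 degrees by 14 mm, those at -x are square. Origin: centre of the foot plate's underside, z up. Outer wall ends in a flat ledge 30 mm up; a thin lip, set in 5 mm from the outer faces, rises 6 mm above the ledge.
- base_seat (a point): Centre of the base's ledge plane, 30 mm above the base's origin, axes as base_tray. The blue tray's origin comes here when home. Its skirt goes over the lip with 1 mm play on each side, no lead-in, and only with the cut corners at the same end; when off by more than the play, or turned round, it stays up on the lip, 6 mm too high.
- base_nose (a point): On the base's ledge plane, the middle of the cut-corner (+x) end, 60 mm from base_seat.
- blue_tray: Loose blue parts tray, 120 (x) by 66 (y) by 30 mm, about 0.16 kg (varies), starts upright, flat on the bench. Corners cut and lip made as on the base. Origin: centre of its underside. Flat upright outer walls, 4 mm thick, from the underside to a ledge at 24 mm; lip to 30 mm. Floor 10 mm up, so the wall forms an open skirt below, 112x58 mm inside. Grip it across its 66 mm width.
- blue_seat (a point): Centre of the blue tray's ledge plane, 24 mm above its origin, axes as blue_tray. The lid's origin comes here when the lid is home; same play of 1 mm per side and same 6 mm lip as on the base.
- blue_nose (a point): Middle of the blue tray's cut-corner (+x) end, at its underside, 60 mm from its origin.
- lid: Loose orange lid: flat-topped plate with a deep skirt, 120 (x) by 66 (y) by 24 mm (and a 1 mm raised band on top), about 0.12 kg (varies), starts top up, flat on the bench. Corners at +x cut as on the base. Origin: centre of its underside. Walls 4 mm thick, skirt open below, 20 mm deep, 112x58 mm inside. Grip it across its 66 mm width.
- lid_nose (a point): Middle of the lid's cut-corner (+x) end, at its underside, 60 mm from its origin.
- grease_tub: Bystander: round grease tub, black with a yellow-green lid, 70x70x74 mm, loose on the bench; origin at the centre of its underside. Leave it where it is.
- tyre_gauge: Bystander: dial tyre gauge with a white face in a black round case and a wood-coloured stub, 104x60x25 mm, loose on the bench; origin at the centre of its underside. Leave it where it is.
- patch_tin: Bystander: green flat tin, 52x90x23 mm, loose on the bench; origin at the centre of its underside. Leave it where it is.
- comb_loose: Bystander: combination spanner, 194x29x5 mm, loose on the bench; origin at the centre of its underside. Leave it where it is.
There are look-alikes about, which are no part of the job. There is more than one size of the blue_tray; the job needs the larger.

How it is judged:
By the outcome, as a careful person would: the job done as asked, in the order asked, and still so for the second after the job is handed in, with the robot touching nothing.
It also fails if it takes over 64 s, if anything falls off the work surface, if the arm or the gripper's body presses on something with over 40 N, if the wrist force passes 120 N, or if a joint passes its speed limit or range.

### The arm

A 6-joint arm with a two-finger parallel gripper is mounted at the origin on a cart in front of the work surface, level with it; the furniture and walls round the work are solid. World frame = base frame: x ahead of the robot, y to its left, z up, the work surface at z = 0. Lengths are in mm, angles in degrees, forces in N, time in s.
With the tool pointing down it reaches from about 300 to 850 mm from the base axis. Payload 4.2 kg.
Tool frame: the origin (TCP) lies on the centre line of the jaws, within the pads' length; the fingertips stand 11 mm ahead of it and the grasp point (between the pads) lies 8 mm behind it; z points along the fingers, y is the line along which they close (so a half turn about z gives the same grasp; the last joint's range is limited). The gripper opens to 91 mm and grips with 3 to 60 N. Pads are 32 mm wide; open, the fingers measure 118 mm over their backs; the gripper's body (76 mm by 178 mm) begins 60 mm behind the grasp point.
Start: joints at [-66.979, 18.312, 89.639, -0, 72.044, -1.146], TCP at [235.411, -524.617, 224.976] pointing down, gripper open.
Joint ranges: [-177.97, 177.97], [-48.28, 115.42], [12.27, 149.76], [-77.06, 257.06], [2.81, 150.46], [-146.56, 146.56]. Speed limits (degrees/s): [147.25, 147.25, 180, 180, 180, 180].

### API

Orientations are given as [roll, pitch, yaw] about the fixed x, y, z axes, in that order (R = Rz(yaw) Ry(pitch) Rx(roll)).
In Python, from workcell import env, grab_frame, camera_model, models gives the robot as it stands.
- The arm moves only by the shell command python3 -m crank 'ROWS' [FORCE]. ROWS is text: rows parted by semicolons, each of 7 numbers parted by spaces: the closure, from -1 (fully open) to 1 (shut), so that 0 is half open, then the shift along the tool's x, y, z in mm, then the turn, a rotation vector about the tool's x, y, z in degrees. A call has 1 to 10 rows; each row shifts and turns the commanded pose from where the row before left it, along the tool's axes as they then stand; what a row does not reach is not made up. A row lasts 1/8 s, in which the tool goes at most 62.5 mm and 10.7 degrees, less where a joint would pass 70% of its speed; a pose out of reach is approached as far as the arm can. A call is refused whole if a number of a shift passes 62.5 or a number of a turn 10.7, either way. A call with a gripper value outside its range is refused whole. The fingers move at their own pace and stop on an object; FORCE is the grip in N (left out, the last holds). Time passes only in rows, so rows that do not move let the fingers close. It gives the time, the measured TCP pose, the force, the opening and the grip force at its end, in the units of the state.
- env.state(): the state, without advancing time (a new reading comes with each control period).
- grab_frame(name): name is "scene" or "top" or "wrist"; returns the picture (384x512x3 uint8, blue, green, red); there is no depth.
- camera_model(name): a dict with "K" (3x3 intrinsics, pixels), "k1" (the pictures are not rectified: a ray, as slopes to the right and down, at radius r is drawn at 1 + k1 r^2 times it, then the intrinsics apply), "R" (3x3) and "t" (3): a world point X has camera coordinates R X + t; the wrist camera has in their place "mount" (4x4, takes a point from camera to tool coordinates, whose origin is the TCP and whose axes are the flange's). Camera axes: x right, y down, z forward; pixel columns grow to the right and rows downward; lengths in mm; the calibration is good to about 2 mm. A picture is of the moment at which its call begins: read the wrist's pose just before it. camera_model takes no time and is no camera call.
- env.job_done(): hands the job in; it is judged then, once.
Trained networks look in the newest picture that a camera, given by its name, has taken for a name from the list of things; names that differ only in an ending like _2 or _b are one class to them, and where a whole thing is asked for, a point or a joint stands for the part that bears it (a point fixed in the world has none). Each returns a list of dicts, best first, with "p" (0 to 1); they miss things now and then, are a little off and sometimes report something else, mostly with a low value. They report only what shows in the picture. A call takes as long as a camera call. They do not tell look-alikes from the thing itself.
- models.search_frame(name, camera): "point" ([x, y, z] in mm, in world coordinates, good to about 4 mm: the middle of the surface that is visible of it).
The state is a dict: "time_s": time; "qpos": joint angles; "qvel": joint speeds; "effort": joint torques, N m; "ee_pos": TCP position; "ee_rot": TCP orientation; "force": force on the tool from outside, world axes, zero at the start; "torque": the same for the moment, N m; "gripper_width": finger opening in mm; "gripper_force": force on a finger pad.
Only numpy, scipy, OpenCV 4.12 (cv2) and the standard library are available. Lean on these libraries where they do the work, as an engineer would, in place of code of your own. Each camera call takes 0.05 s, during which the arm holds its last target. There are 200 camera calls.

## Working session

There is one attempt and no reset: what is moved stays moved. The work goes in short steps, Python scripts to look and compute and a shell command to move; the robot and the scene stay as the last step left them, time stands still between calls to the robot, and variables do not carry over. Pictures are saved under pics/ and viewed, at most 10 in all, crops included, and the job is handed in when it is done.

```bash
mkdir -p pics; ls; cat > h.py <<'E'
import numpy as np, cv2
from workcell import env, grab_frame, camera_model, models
from scipy.spatial.transform import Rotation as Ro
def cam(name, st=None):
    m=camera_model(name); K=np.array(m["K"]); k1=m["k1"]
    if "mount" in m:
        st=st or env.state(); T=np.eye(4); T[:3,:3]=Ro.from_euler('xyz',st["ee_rot"],degrees=True).as_matrix(); T[:3,3]=st["ee_pos"]
        W=np.linalg.inv(T@np.array(m["mount"])); return K,k1,W[:3,:3],W[:3,3]
    return K,k1,np.array(m["R"]),np.array(m["t"])
def proj(c,X):
    K,k1,R,t=c; p=np.atleast_2d(X)@R.T+t; s=p[:,:2]/p[:,2:]; s=s*(1+k1*(s**2).sum(1,keepdims=True))
    return s@K[:2,:2].T+K[:2,2]
def unproj(c,uv,z):
    K,k1,R,t=c; d=cv2.undistortPoints(np.array(uv,float).reshape(-1,1,2),K,np.array([k1,0,0,0.])).reshape(-1,2)
    r=np.c_[d,np.ones(len(d))]@R; o=-R.T@t
    return o+r*((z-o[2])/r[:,2])[:,None]
E
python3 - <<'E'
from h import *
print(env.state())
for n in("top","scene"):
    im=grab_frame(n); cv2.imwrite(f"pics/{n}0.png",cv2.resize(im,None,fx=1.5,fy=1.5)); cv2.imwrite(f"{n}_raw.png",im)
    m=camera_model(n); print(m["k1"],np.round(m["K"],1).tolist(),np.round(-np.array(m["R"]).T@m["t"]).tolist())
    for t in("base_tray","base_nose","blue_tray","blue_nose","lid","lid_nose"):
        print(n,t,[(round(d["p"],2),np.round(d["point"]).tolist(),proj(cam(n),d["point"]).round().tolist()[0]) for d in models.search_frame(t,n)[:4]])
E
```

```text
pics
{'time_s': 0.0, 'qpos': array([-6.69788708e+01,  1.83524961e+01,  8.97067674e+01,  8.38259551e-04,
        7.20441437e+01, -1.14745829e+00]), 'qvel': array([ 0.00161298,  0.05742191,  0.07598796, -0.13916951,  0.00019057,
       -0.11216976]), 'effort': array([-2.23408456e-04, -4.12470281e+01, -2.31973922e+01,  7.26439850e-02,
        4.56112053e-02, -1.24015646e-04]), 'ee_pos': array([ 235.21711178, -524.15110621,  224.10925101]), 'ee_rot': array([-1.79896629e+02, -2.86759391e-03,  2.41683258e+01]), 'force': array([-0.34221473,  0.34115002,  0.50167287]), 'torque': array([ 0.02801974,  0.00277739, -0.02304057]), 'gripper_force': 0.0, 'gripper_width': 91.15811511529763}
-0.18234248490389532 [[454.7, 0.0, 256.6], [0.0, 454.7, 192.1], [0.0, 0.0, 1.0]] [441.0, -81.0, 1191.0]
top base_tray [(0.98, [481.0, -5.0, 21.0], [229.0, 229.0]), (0.73, [495.0, 264.0, 18.0], [127.0, 223.0])]
top base_nose [(0.73, [480.0, -3.0, 16.0], [228.0, 230.0])]
top blue_tray [(0.72, [477.0, 133.0, 16.0], [176.0, 230.0]), (0.66, [494.0, 265.0, 17.0], [126.0, 223.0])]
top blue_nose [(0.9, [497.0, 264.0, 16.0], [127.0, 222.0]), (0.67, [471.0, 141.0, 8.0], [173.0, 233.0]), (0.37, [484.0, -8.0, 21.0], [230.0, 228.0])]
top lid [(0.79, [513.0, -259.0, 24.0], [327.0, 217.0])]
top lid_nose [(0.64, [510.0, -258.0, 21.0], [327.0, 219.0])]
-0.06324139075195774 [[483.2, 0.0, 260.4], [0.0, 483.2, 193.2], [0.0, 0.0, 1.0]] [-568.0, 587.0, 816.0]
scene base_tray [(0.81, [467.0, 2.0, 21.0], [250.0, 217.0])]
scene base_nose [(0.65, [464.0, 2.0, 20.0], [250.0, 218.0])]
scene blue_tray [(0.89, [481.0, 262.0, 19.0], [166.0, 245.0]), (0.61, [471.0, 139.0, 16.0], [208.0, 233.0])]
scene blue_nose [(0.78, [469.0, 136.0, 14.0], [209.0, 233.0]), (0.63, [484.0, 260.0, 19.0], [166.0, 244.0]), (0.42, [684.0, 243.0, 19.0], [147.0, 209.0])]
scene lid []
scene lid_nose []
```

View pics/top0.png

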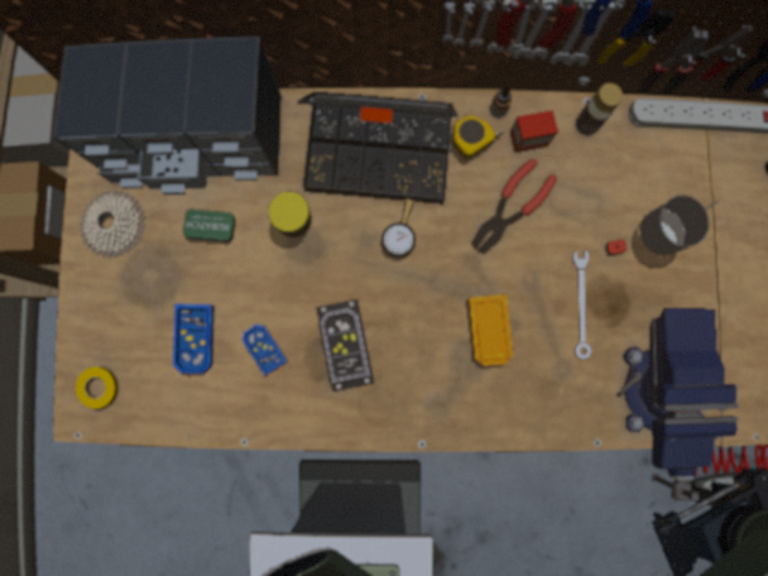

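View pics/scene0.png

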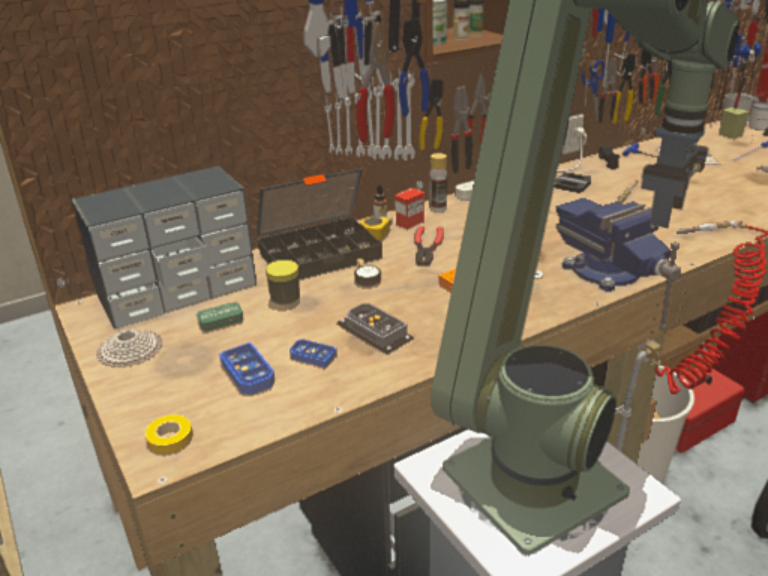

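The top view shows:
- Two blue trays: the large one at about (193,339), nose toward -x, and the small decoy at (264,350).
- The base at (344,344).
- The orange lid at (490,330), nose toward -x.
- The vise at about (690,400), near the start pose, so I'll rise first.

Next I'll look over the lid and the base with the wrist camera.

```bash
python3 -c "
from h import *
m=camera_model('wrist');print(np.round(m['mount'],3).tolist(),np.round(m['K'],1).tolist(),m['k1'])"
python3 -m crank '-1 0 0 -50 0 0 8; -1 20 -40 -40 0 0 8; -1 20 -55 0 0 0 8.2; -1 30 -50 0 0 0 0; -1 50 -35 0 0 0 0; -1 55 -30 0 0 0 0; -1 50 -25 0 0 0 0; -1 0 0 0 0 0 0; -1 0 0 0 0 0 0'
python3 - <<'E'
from h import *
st=env.state(); print(st["ee_pos"],st["ee_rot"])
im=grab_frame("wrist"); cv2.imwrite("pics/w1.png",im)
print([(d["p"],d["point"]) for d in models.search_frame("lid","wrist")[:3]])
E
```

```text
[[0.0, -0.958, -0.287, 81.053], [1.0, -0.0, 0.0, 0.877], [-0.0, -0.287, 0.958, -158.855], [0.0, 0.0, 0.0, 1.0]] [[310.7, 0.0, 258.1], [0.0, 310.7, 194.4], [0.0, 0.0, 1.0]] -0.017430049784236564
time_s: 1.82
ee_pos: [440.0, -283.5, 314.8]
ee_rot: [180.0, 0.1, -0.0]
force: [0.5, 0.1, -0.7]
gripper_width: 91.2
gripper_force: 0.0
[ 440.03283267 -283.52197923  314.81017281] [ 1.79987245e+02  5.16633066e-02 -6.92314741e-04]
[(0.64, [515.2, -257.8, 25.2]), (0.46, [490.4, -8.0, 22.6])]
```

View pics/w1.png

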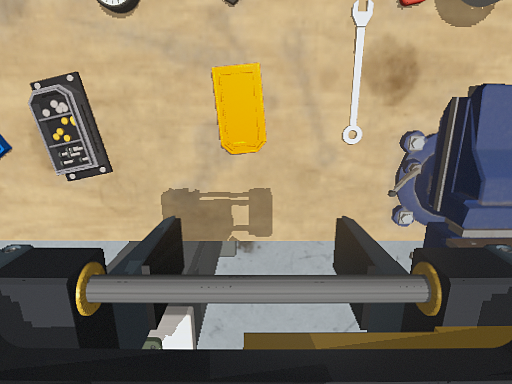

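The wrist view shows the base at (70,125) with its cut corners up, so its nose points to +x and a little +y. The lid is at (240,110) with its cut corners down, so its nose points to -x. I'll view the base at tool yaw of about 10, the same as for placing, so calibration bias cancels. The parts then get gripped at yaw of about 180.

```bash
python3 -m crank '-1 0 -53 20 0 0 0; -1 0 -53 30 0 0 0; -1 0 -53 30 0 0 0; -1 -6 -53 40 0 0 -5; -1 -6 -51 40 0 0 -5; -1 0 0 0 0 0 0; -1 0 0 0 0 0 0; -1 0 0 0 0 0 0'
python3 - <<'E'
from h import *
st=env.state(); print(st["ee_pos"],st["ee_rot"])
im=grab_frame("wrist"); cv2.imwrite("base_raw.png",im); np.save("base_st.npy",np.r_[st["ee_pos"],st["ee_rot"]])
cv2.imwrite("pics/w2.png",cv2.resize(im[0:290,100:420],None,fx=2.0,fy=2.0,interpolation=cv2.INTER_CUBIC))
E
```

```text
time_s: 2.92
ee_pos: [426.1, -28.0, 160.3]
ee_rot: [179.9, -0.2, 9.8]
force: [0.7, 0.7, 0.3]
gripper_width: 91.7
gripper_force: 0.0
[426.11141692 -27.97175381 160.25908116] [ 1.79932684e+02 -1.72492167e-01  9.81925969e+00]
```

View pics/w2.png

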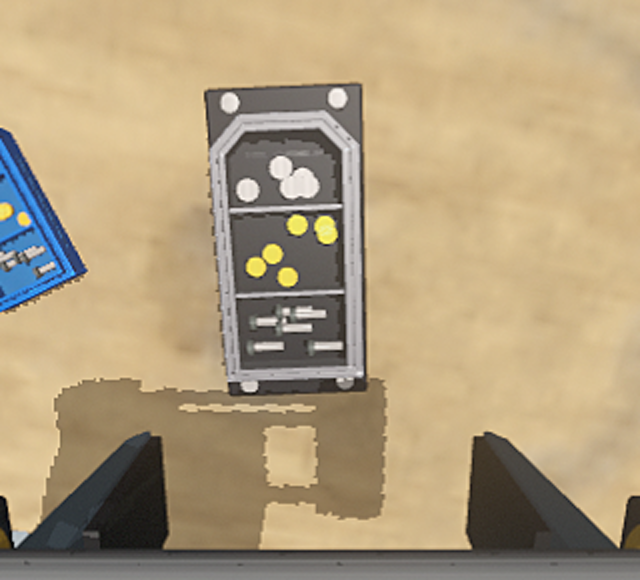

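The close view shows the base with its nose up: ring outline about (210..358, 113..383) in the crop, cut corners at the top. I'll fit it by silhouette, and get rough poses for the blue tray and lid from the top image.

```bash
cat >> h.py <<'E'
from scipy.optimize import least_squares
def outline(i=0):
    a,b,c=60-i,33-i,14-i*(2-2**.5)
    return np.array([[-a,-b],[a-c,-b],[a,-b+c],[a,b-c],[a-c,b],[-a,b]],float)
def P3(layers): return np.vstack([np.c_[outline(i),np.full(6,z)] for i,z in layers])
L=dict(base=P3([(0,8),(0,30),(5,36)]),blue=P3([(0,0),(0,24),(5,30)]),lid=P3([(0,0),(0,24)]))
def mask(im,kind):
    h=cv2.cvtColor(im,cv2.COLOR_BGR2HSV); H,S,V=[h[...,k].astype(int) for k in range(3)]
    if kind=="blue": m=(H>98)&(H<125)&(S>110)&(V>40)
    elif kind=="lid": m=(H>12)&(H<28)&(S>190)&(V>90)
    else: m=(S<45)&(V>105)&(V<235)
    return m.astype(np.uint8)
def hull(c,kind,p):
    a=np.radians(p[2]); R=np.array([[np.cos(a),-np.sin(a),0],[np.sin(a),np.cos(a),0],[0,0,1]])
    return cv2.convexHull(proj(c,L[kind]@R.T+[p[0],p[1],0]).astype(np.float32))
def fit(im,c,kind,p0,show=None):
    n,lab,stt,cen=cv2.connectedComponentsWithStats(mask(im,kind),connectivity=4)
    g=hull(c,kind,p0).reshape(-1,2).mean(0)
    ok=[k for k in range(1,n) if stt[k,4]>200]
    k=min(ok,key=lambda k:np.hypot(*(cen[k]-g)))
    cs,_=cv2.findContours((lab==k).astype(np.uint8),cv2.RETR_EXTERNAL,cv2.CHAIN_APPROX_NONE)
    C=max(cs,key=len)
    if kind!="base": C=cv2.convexHull(C) if False else C
    C=C.reshape(-1,2).astype(float)
    f=lambda p:[cv2.pointPolygonTest(hull(c,kind,p),tuple(q),True)-.5 for q in C]
    r=least_squares(f,p0,loss="soft_l1",f_scale=.7,x_scale=[1,1,1],diff_step=1e-4)
    e=np.array(f(r.x)); print(kind,"fit",r.x.round(2),"med|e|",np.median(abs(e)).round(2),"mean",e.mean().round(2),"n",len(C))
    if show: 
        v=im.copy(); cv2.polylines(v,[hull(c,kind,r.x).round().astype(int)],True,(0,0,255),1); cv2.imwrite(show,v)
    return r.x
def cam_at(v): return cam("wrist",dict(ee_pos=v[:3],ee_rot=v[3:]))
E
python3 - <<'E'
from h import *
st=np.load("base_st.npy"); im=cv2.imread("base_raw.png")
fit(im,cam_at(st),"base",[485,-5,8],"b_fit.png")
w1=cv2.imread("pics/w1.png"); fit(w1,cam_at(np.r_[440.03,-283.52,314.81,180,0.05,0]),"lid",[513,-259,184])
t=cv2.imread("top_raw.png")
fit(t,cam("top"),"blue",[495,264,180]); fit(t,cam("top"),"lid",[513,-259,184])
b=cv2.imread("b_fit.png")[30:210,180:300]; cv2.imwrite("pics/bfit.png",cv2.resize(b,None,fx=3.3,fy=3.3))
E
```

```text
base fit [484.46  -6.22  11.66] med|e| 0.62 mean -2.16 n 487
lid fit [ 508.83 -259.07  185.38] med|e| 0.31 mean 0.31 n 247
blue fit [488.17 261.39 179.92] med|e| 0.75 mean 0.68 n 126
lid fit [ 506.48 -259.06  185.37] med|e| 0.69 mean 0.7 n 127
```

View pics/bfit.png

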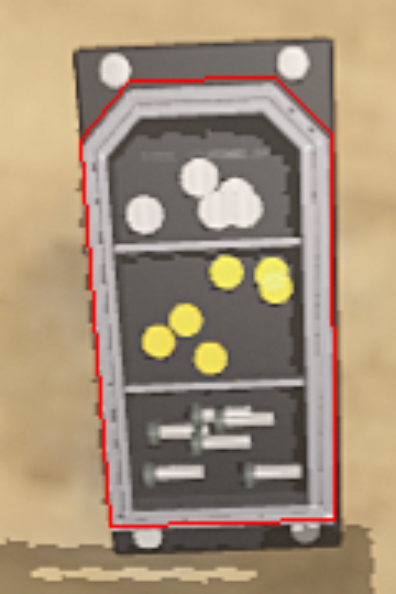

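```bash
python3 - <<'E'
from h import *
st=np.load("base_st.npy"); im=cv2.imread("base_raw.png"); c=cam_at(st)
h=cv2.cvtColor(im,cv2.COLOR_BGR2HSV)
for r,a,b in((120,198,222),(120,268,290),(170,205,225)): print(r,a,h[r,a:b,1:].tolist())
for cc in(250,): print(cc,h[48:68,cc,1:].tolist(), h[178:200,cc,1:].tolist())
m=mask(im,"base"); n,lab,stt,cen=cv2.connectedComponentsWithStats(m,connectivity=4)
for k in range(1,n):
    if stt[k,4]>100: print(k,stt[k],cen[k].round())
v=cv2.resize(np.hstack([m[30:210,180:300]*255]),None,fx=3,fy=3,interpolation=0); cv2.imwrite("pics/mask.png",v)
E
```

```text
120 198 [[76, 182], [73, 181], [72, 178], [74, 178], [73, 177], [72, 176], [73, 175], [73, 174], [77, 178], [66, 167], [7, 151], [6, 183], [7, 192], [7, 182], [11, 145], [5, 195], [7, 184], [10, 122], [33, 77], [29, 89], [21, 97], [21, 98], [21, 95], [21, 97]]
120 268 [[24, 54], [42, 67], [49, 63], [32, 80], [8, 164], [8, 204], [8, 198], [7, 182], [9, 172], [7, 196], [8, 198], [8, 185], [11, 120], [21, 62], [90, 167], [79, 216], [80, 208], [76, 205], [77, 205], [77, 205], [80, 207], [78, 206]]
170 205 [[77, 178], [72, 176], [71, 175], [76, 175], [74, 176], [82, 158], [72, 106], [14, 149], [6, 182], [7, 179], [8, 164], [5, 144], [4, 183], [5, 165], [25, 92], [33, 77], [26, 80], [26, 77], [24, 86], [16, 96]]
250 [[22, 114], [23, 113], [22, 114], [20, 112], [25, 114], [20, 113], [23, 111], [19, 107], [7, 192], [5, 207], [6, 203], [8, 198], [9, 169], [8, 196], [7, 209], [5, 219], [10, 147], [48, 64], [41, 74], [36, 78]] [[21, 74], [23, 78], [15, 87], [15, 85], [13, 80], [13, 96], [7, 186], [6, 176], [6, 180], [6, 183], [6, 173], [10, 128], [36, 64], [28, 73], [21, 73], [21, 74], [27, 75], [18, 71], [72, 60], [84, 152], [86, 143], [94, 139]]
7 [ 205   43   77  153 4036] [246. 110.]
32 [215  70  53  31 817] [244.  82.]
38 [ 72  78  10  16 108] [77. 85.]
130 [225 152  38  16 257] [244. 159.]
145 [  86  279  345   24 7451] [257. 291.]
146 [ 274  303   93   30 2401] [315. 318.]
```

View pics/mask.png

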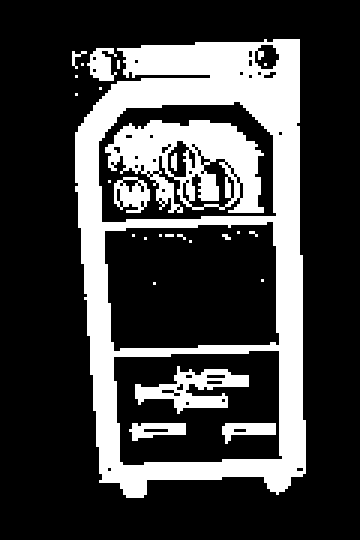

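The mask leaks onto the plate at the nose end, because the threshold is too low. I'll tighten it and refit.

```bash
sed -i 's/m=(S<45)&(V>105)&(V<235)/m=(S<18)\&(V>135)\&(V<228)/; s/f_scale=.7/f_scale=.4/; s/loss="soft_l1"/loss="cauchy"/' h.py
python3 - <<'E'
from h import *
st=np.load("base_st.npy"); im=cv2.imread("base_raw.png"); c=cam_at(st)
p=fit(im,c,"base",[484,-6,11]); 
for dz in(-6,-3,3):
    K,k1,R,t=c; L["base"]=L["base"]+[0,0,dz]; print(dz); fit(im,c,"base",p); L["base"]=L["base"]-[0,0,dz]
E
```

```text
base fit [483.    -6.46  11.9 ] med|e| 0.36 mean 0.14 n 389
-6
base fit [483.51  -6.16  11.93] med|e| 0.5 mean -0.83 n 389
-3
base fit [483.03  -6.37  11.85] med|e| 0.28 mean -0.35 n 389
3
base fit [482.43  -6.49  12.04] med|e| 0.65 mean 0.64 n 389
```

```bash
python3 -m crank '-1 35 -55 0 0 0 0; -1 35 -55 0 0 0 0; -1 35 -55 0 0 0 0; -1 35 -55 0 0 0 0; -1 33 -53.5 6 0 0 0; -1 0 0 0 0 0 -10.6; -1 0 0 0 0 0 -10.6; -1 0 0 0 0 0 -10.6; -1 0 0 0 0 0 -10.6; -1 0 0 0 0 0 -10.6' >/dev/null
python3 -m crank '-1 0 0 0 0 0 -10.6; -1 0 0 0 0 0 -10.6; -1 0 0 0 0 0 -10.6; -1 0 0 0 0 0 -10.6; -1 0 0 0 0 0 -10.6; -1 0 0 0 0 0 -10.6; -1 0 0 0 0 0 -10.6; -1 0 0 0 0 0 -10.6; -1 0 0 0 0 0 -10.6; -1 0 0 0 0 0 -10.6'
python3 -m crank '-1 0 0 0 0 0 -10.6; -1 0 0 0 0 0 0; -1 0 0 0 0 0 0'
cat > look.py <<'E'
import sys; from h import *
kind,x,y,a=sys.argv[1],*map(float,sys.argv[2:5])
st=env.state(); v=np.r_[st["ee_pos"],st["ee_rot"]]; im=grab_frame("wrist"); print(v.round(2))
p=fit(im,cam_at(v),kind,[x,y,a],f"{kind}_fit.png"); cv2.imwrite(f"{kind}_raw.png",im)
ps=np.radians(v[5]); d=p[:2]-v[:2]
print("tool dx,dy to part:",d@[np.cos(ps),np.sin(ps)],d@[np.sin(ps),-np.cos(ps)],"turn tool z:",-((p[2]-v[5]+90)%180-90))
E
python3 look.py blue 490 262 180
```

```text
time_s: 5.48
ee_pos: [544.9, 261.3, 153.7]
ee_rot: [180.0, 0.1, 169.2]
force: [-0.0, -0.2, 0.7]
gripper_width: 91.2
gripper_force: 0.0
time_s: 5.85
ee_pos: [544.2, 261.8, 153.4]
ee_rot: [180.0, 0.0, 179.4]
force: [-1.2, -0.2, 0.0]
gripper_width: 91.3
gripper_force: 0.0
[5.4418e+02 2.6176e+02 1.5336e+02 1.7999e+02 4.0000e-02 1.7936e+02]
blue fit [490.28 260.48 180.56] med|e| 0.65 mean 0.66 n 372
tool dx,dy to part: 53.88907361833825 -1.8920569703616938 turn tool z: -1.2040043932309175
```

The fit is good: the blue tray is at (490.3, 260.5), yaw 180.6, with the full 120x66 outline, so it's the larger one. Next: align, descend, grip, lift.

```bash
python3 -m crank '-1 0 0 0 0 0 -1.2; -1 53.9 -0.8 30 0 0 0; -1 0 0 50 0 0 0; -1 0 0 35 0 0 0; -1 0 0 15 0 0 0; -1 0 0 8 0 0 0; -1 0 0 0 0 0 0' 25
python3 -m crank '1 0 0 0 0 0 0; 1 0 0 0 0 0 0; 1 0 0 0 0 0 0; 1 0 0 0 0 0 0; 1 0 0 0 0 0 0; 1 0 0 0 0 0 0' 25
```

```text
time_s: 6.78
ee_pos: [490.3, 260.9, 15.5]
ee_rot: [180.0, 0.1, -179.2]
force: [0.2, -0.1, 0.0]
gripper_width: 91.4
gripper_force: 0.0
time_s: 7.52
ee_pos: [490.1, 260.9, 15.7]
ee_rot: [180.0, 0.1, -179.2]
force: [-1.1, -0.3, 6.4]
gripper_width: 66.0
gripper_force: 25.0
```

```bash
python3 -m crank '1 0 0 10 0 0 0; 1 0 0 -10 0 0 0; 1 0 0 -30 0 0 0; 1 0 0 -40 0 0 0; 1 0 0 -20 0 0 0; 1 0 0 0 0 0 0; 1 0 0 0 0 0 0' 2>&1 | head -0; echo skip
```

```text
skip
```

That call was a mistake: its first row went 10 mm down. I'll check the state before moving on.

```bash
python3 - <<'E'
from h import *
s=env.state(); print({k:np.round(s[k],2) for k in("time_s","ee_pos","ee_rot","force","gripper_width","gripper_force")})
im=grab_frame("wrist"); cv2.imwrite("hand_raw.png",im); cv2.imwrite("pics/hand.png",im)
E
```

```text
{'time_s': np.float64(8.4), 'ee_pos': array([488.82, 260.2 , 103.69]), 'ee_rot': array([-1.7992e+02, -1.4000e-01, -1.7923e+02]), 'force': array([-0.23,  0.21, -1.31]), 'gripper_width': np.float64(66.12), 'gripper_force': np.float64(24.97)}
```

View pics/hand.png

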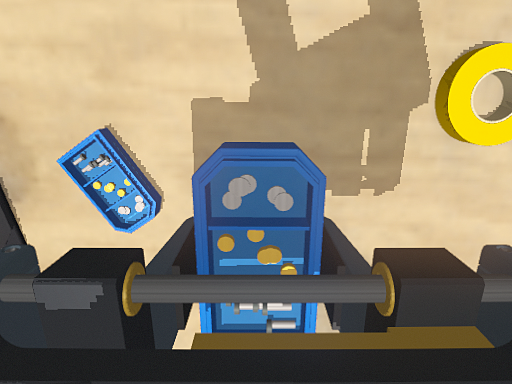

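The large tray is level in hand, nose up at (260,150) and jaws across its width. I'll fit its pose in the tool frame, including its height, in case that press slid it in the jaws.

```bash
cat > hand.py <<'E'
import sys; from h import *
kind,f,z0,sgn=sys.argv[1],sys.argv[2],float(sys.argv[3]),0
# tool frame as world with a down-pointing pose at origin, yaw 0: part at height -z0
im=cv2.imread(f); c=cam_at(np.array([0,0,0,180,0,0.]))
m=mask(im,kind); m[240:]=0; n,lab,s,_=cv2.connectedComponentsWithStats(m,connectivity=4); k=1+np.argmax(s[1:,4])
C=max(cv2.findContours((lab==k).astype(np.uint8),cv2.RETR_EXTERNAL,cv2.CHAIN_APPROX_NONE)[0],key=len).reshape(-1,2).astype(float); C=C[C[:,1]<236]
B=L[kind].copy()
def f(p,zf=None):
    L[kind]=B+[0,0,p[3] if zf is None else zf]; h=hull(c,kind,p); return [cv2.pointPolygonTest(h,tuple(q),True)-.5 for q in C]
r=least_squares(f,[0,0,0,-z0],loss="cauchy",f_scale=.4,diff_step=1e-3,x_scale=[1,1,.5,1])
print("tool x, y, yaw, z:",r.x[0].round(2),(-r.x[1]).round(2),(r.x[2]).round(2),r.x[3].round(2),"med",np.median(np.abs(f(r.x))).round(2),len(C))
for zz in(-z0-3,-z0,-z0+3):
    r=least_squares(lambda p:f(p,zz),[0,0,0],loss="cauchy",f_scale=.4,diff_step=1e-3); print(zz,r.x.round(2),r.cost.round(1))
E
python3 hand.py blue hand_raw.png 15
```

```text
tool x, y, yaw, z: 0.0 -0.9 0.0 -13.84 med 0.55 298
-18.0 [0. 0. 0.] 72.2
-15.0 [0. 0. 0.] 74.1
-12.0 [0. 0. 0.] 82.5
```

```bash
sed -i 's/L\[kind\]=B+\[0,0,p\[3\]/p=np.array(p)-100; L[kind]=B+[0,0,p[3]/; s/\[0,0,0,-z0\]/[100,100.9,100,100-z0]/; s/,\[0,0,0\],loss/,[100,100.9,100],loss/; s/^print("tool/r.x-=100\nprint("tool/; s/f(r.x))/f(r.x+100))/; s/print(zz,r.x/print(zz,(r.x-100)/' hand.py; python3 hand.py blue hand_raw.png 15
python3 - <<'E'
from h import *
st=np.load("base_st.npy"); im=cv2.imread("base_raw.png")
import h
fit(im,cam_at(st),"base",[482,-5,12.5]);fit(im,cam_at(st),"base",[484,-8,11])
E
```

```text
tool x, y, yaw, z: 0.34 -0.91 -0.0 -13.47 med 0.22 298
-18.0 [-0.21  0.3  -0.11] 67.4
-15.0 [0.18 0.9  0.04] 47.7
-12.0 [0.48 0.94 0.13] 46.5
base fit [482.96  -4.17  11.9 ] med|e| 0.35 mean 0.14 n 389
base fit [482.96  -4.17  11.89] med|e| 0.35 mean 0.14 n 389
```

```bash
python3 - <<'E'
s=open("h.py").read()
s=s.replace('r=least_squares(f,p0,loss','O=np.array(p0)-200.; r=least_squares(lambda q:f(q+O),[200.]*3,loss').replace('diff_step=1e-4)','diff_step=5e-4); r.x=r.x+O')
open("h.py","w").write(s)
E
python3 - <<'E'
from h import *
st=np.load("base_st.npy"); im=cv2.imread("base_raw.png")
for p in([482,-5,12.5],[484,-8,11],[484,-1,11]): fit(im,cam_at(st),"base",p)
E
python3 -m crank '1 2 -53 0 0 0 0; 1 2 -53 0 0 0 0; 1 2 -53 0 0 0 0; 1 2 -53 0 0 0 0; 1 2 -53 0 0 0 0; 1 0 0 0 0 0 10.5; 1 0 0 0 0 0 10.5; 1 0 0 0 0 0 10.5; 1 0 0 0 0 0 10.5; 1 0 0 0 0 0 10.5' >/dev/null
python3 -m crank '1 0 0 0 0 0 10.5; 1 0 0 0 0 0 10.5; 1 0 0 0 0 0 10.5; 1 0 0 0 0 0 10.5; 1 0 0 0 0 0 10.5; 1 0 0 0 0 0 10.5; 1 0 0 0 0 0 10.5; 1 0 0 0 0 0 10.5; 1 0 0 0 0 0 10.5; 1 0 0 0 0 0 10.5'
python3 -m crank '1 0 0 10 0 0 10.5; 1 0 0 0 0 0 0; 1 0 0 0 0 0 0'
```

```text
base fit [482.96  -4.18  11.91] med|e| 0.35 mean 0.14 n 389
base fit [482.96  -4.17  11.9 ] med|e| 0.35 mean 0.14 n 389
base fit [482.96  -4.18  11.91] med|e| 0.35 mean 0.14 n 389
time_s: 10.95
ee_pos: [482.4, -4.4, 103.7]
ee_rot: [-179.9, 0.1, 22.9]
force: [0.2, -0.8, -1.2]
gripper_width: 65.6
gripper_force: 25.0
time_s: 11.32
ee_pos: [483.0, -4.4, 94.6]
ee_rot: [-180.0, 0.1, 12.9]
force: [-0.0, -0.9, -1.6]
gripper_width: 65.9
gripper_force: 25.0
```

```bash
python3 -m crank '1 -0.3 0.6 10 0 0 1; 1 0 0 20 0 0 0; 1 0 0 10 0 0 0; 1 0 0 0 0 0 0; 1 0 0 0 0 0 0'
python3 -m crank '1 0 0 2 0 0 0; 1 0 0 2 0 0 0; 1 0 0 2 0 0 0; 1 0 0 1 0 0 0; 1 0 0 1 0 0 0;1 0 0 0 0 0 0'
```

```text
time_s: 11.95
ee_pos: [483.6, -5.1, 55.5]
ee_rot: [180.0, -0.1, 11.8]
force: [-0.2, -0.7, -1.7]
gripper_width: 65.8
gripper_force: 25.0
time_s: 12.7
ee_pos: [483.1, -5.1, 47.0]
ee_rot: [180.0, 0.0, 11.8]
force: [-0.1, -0.1, -1.7]
gripper_width: 65.9
gripper_force: 25.0
```

```bash
python3 -m crank '1 0 0 1 0 0 0; 1 0 0 1 0 0 0; 1 0 0 0 0 0 0'; python3 -m crank '1 0 0 1 0 0 0; 1 0 0 0.7 0 0 0;1 0 0 0 0 0 0'
```

```text
time_s: 13.08
ee_pos: [483.1, -5.1, 45.0]
ee_rot: [180.0, 0.0, 11.8]
force: [-0.2, 0.0, -1.5]
gripper_width: 65.7
gripper_force: 25.0
time_s: 13.45
ee_pos: [483.1, -5.1, 43.3]
ee_rot: [180.0, 0.0, 11.8]
force: [0.6, -0.2, -1.3]
gripper_width: 65.8
gripper_force: 25.0
```

```bash
python3 -m crank '1 0 0 0.6 0 0 0; 1 0 0 0.6 0 0 0; 1 0 0 0 0 0 0'; python3 -m crank '1 0 0 0.6 0 0 0; 1 0 0 0 0 0 0;1 0 0 0 0 0 0'
```

```text
time_s: 13.82
ee_pos: [483.1, -5.1, 42.1]
ee_rot: [180.0, 0.0, 11.8]
force: [-0.5, -0.1, -1.6]
gripper_width: 65.7
gripper_force: 25.0
time_s: 14.2
ee_pos: [483.1, -5.1, 41.6]
ee_rot: [180.0, -0.0, 11.8]
force: [0.5, -0.1, -1.7]
gripper_width: 65.9
gripper_force: 25.0
```

```bash
python3 -m crank '1 0 0 0.6 0 0 0; 1 0 0 0.4 0 0 0; 1 0 0 0 0 0 0'; python3 -m crank '1 0 0 0.6 0 0 0; 1 0 0 0 0 0 0;1 0 0 0 0 0 0'
```

```text
time_s: 14.58
ee_pos: [483.3, -5.1, 41.1]
ee_rot: [180.0, -0.0, 11.8]
force: [-0.5, -0.1, 6.4]
gripper_width: 65.8
gripper_force: 25.0
time_s: 14.95
ee_pos: [483.3, -5.1, 41.1]
ee_rot: [180.0, -0.0, 11.8]
force: [-2.1, 0.6, 11.0]
gripper_width: 66.0
gripper_force: 25.0
```

Contact is at TCP z 41.1. The earlier press left the tips level with the tray's underside, and that puts home at 41 and a perch on the lip at 47, so this looks home. I'll release, back off and look.

```bash
python3 -m crank '-1 0 0 0 0 0 0; -1 0 0 0 0 0 0; -1 0 0 0 0 0 0; -1 0 0 -10 0 0 0; -1 -10 0 -35 0 0 0; -1 -25 0 -50 0 0 0; -1 -25 0 -48 0 0 0; -1 0 0 0 0 0 0; -1 0 0 0 0 0 0; -1 0 0 0 0 0 0'
python3 - <<'E'
from h import *
st=env.state(); v=np.r_[st["ee_pos"],st["ee_rot"]]; im=grab_frame("wrist"); print(v.round(2)); cv2.imwrite("seat_raw.png",im); np.save("seat_st.npy",v)
cv2.imwrite("pics/seat.png",cv2.resize(im[20:280,130:390],None,fx=2.2,fy=2.2))
B=L["blue"].copy()
for z in(26,30,33,36,39): L["blue"]=B+[0,0,z]; print(z,end=" "); fit(im,cam_at(v),"blue",[483,-4,12])
E
```

```text
time_s: 16.2
ee_pos: [424.0, -17.2, 181.8]
ee_rot: [-180.0, 0.1, 11.8]
force: [0.3, 0.6, -0.0]
gripper_width: 91.5
gripper_force: 0.0
[ 4.2400e+02 -1.7180e+01  1.8176e+02 -1.7996e+02  1.5000e-01  1.1780e+01]
26 blue fit [482.93  -6.12  11.42] med|e| 0.31 mean -0.37 n 380
30 blue fit [483.78  -5.9   11.55] med|e| 0.23 mean 0.33 n 380
33 blue fit [483.38  -5.58  11.49] med|e| 0.84 mean 0.81 n 380
36 blue fit [482.85  -5.22  11.45] med|e| 1.48 mean 1.28 n 380
39 blue fit [482.76  -6.72   9.6 ] med|e| 1.52 mean 1.77 n 380
```

View pics/seat.png

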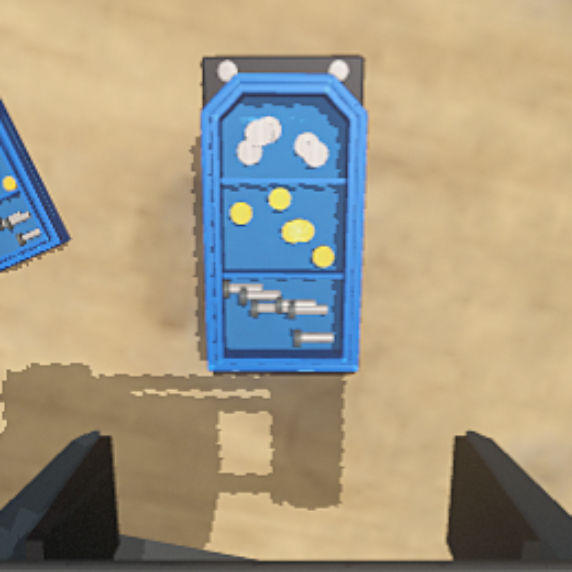

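The blue tray's height fit is best at z=30, so it is seated flush, with both cut corners at the nose end. I'll go to the lid now, and for placing I can reuse the proven release pose (483.2, -5.1, yaw 11.8).

```bash
python3 -m crank '-1 18.6 52.2 0 0 0 0; -1 18.6 52.2 0 0 0 0; -1 18.6 52.2 0 0 0 0; -1 18.6 52.2 10 0 0 0; -1 18.6 52.2 18 0 0 0; -1 0 0 0 0 0 -10.2; -1 0 0 0 0 0 -10.2; -1 0 0 0 0 0 -10.2; -1 0 0 0 0 0 -10.2; -1 0 0 0 0 0 -10.2' >/dev/null
python3 -m crank '-1 0 0 0 0 0 -10.2; -1 0 0 0 0 0 -10.2; -1 0 0 0 0 0 -10.2; -1 0 0 0 0 0 -10.2; -1 0 0 0 0 0 -10.2; -1 0 0 0 0 0 -10.2; -1 0 0 0 0 0 -10.2; -1 0 0 0 0 0 -10.2; -1 0 0 0 0 0 -10.2; -1 0 0 0 0 0 -10.2' >/dev/null
python3 -m crank '-1 0 0 0 0 0 -10.2; -1 0 0 0 0 0 -10.2; -1 0 0 0 0 0 0; -1 0 0 0 0 0 0'
python3 look.py lid 509 -259 185
```

```text
time_s: 19.25
ee_pos: [568.6, -253.7, 154.1]
ee_rot: [180.0, -0.1, -175.0]
force: [-0.1, -0.4, -0.0]
gripper_width: 91.0
gripper_force: 0.0
[ 5.6860e+02 -2.5375e+02  1.5409e+02  1.7996e+02 -7.0000e-02 -1.7497e+02]
lid fit [ 508.96 -259.2   185.41] med|e| 0.47 mean 0.55 n 383
tool dx,dy to part: 59.892380116530326 -0.2030541913898779 turn tool z: -0.3773806330256093
```

```bash
python3 -m crank '-1 0 0 0 0 0 -0.4; -1 59.9 0.2 30 0 0 0; -1 0 0 50 0 0 0; -1 0 0 35 0 0 0; -1 0 0 16 0 0 0; -1 0 0 8 0 0 0; -1 0 0 0 0 0 0' 25
python3 -m crank '1 0 0 0 0 0 0; 1 0 0 0 0 0 0; 1 0 0 0 0 0 0; 1 0 0 0 0 0 0; 1 0 0 0 0 0 0; 1 0 0 0 0 0 0' 25
python3 -m crank '1 0 0 -10 0 0 0; 1 0 0 -30 0 0 0; 1 0 0 -40 0 0 0; 1 0 0 -20 0 0 0; 1 0 0 0 0 0 0; 1 0 0 0 0 0 0' 25
python3 - <<'E'
from h import *
im=grab_frame("wrist"); cv2.imwrite("hand2.png",im); cv2.imwrite("pics/hand2.png",im)
E
python3 hand.py lid hand2.png 15
```

```text
time_s: 20.18
ee_pos: [513.6, -259.3, 18.4]
ee_rot: [-180.0, 0.0, -174.4]
force: [-0.1, -0.2, 0.0]
gripper_width: 91.4
gripper_force: 0.0
time_s: 20.92
ee_pos: [513.3, -259.1, 18.6]
ee_rot: [-180.0, 0.0, -174.4]
force: [-0.8, 1.7, 5.5]
gripper_width: 66.0
gripper_force: 25.0
time_s: 21.68
ee_pos: [512.2, -258.8, 117.0]
ee_rot: [179.9, -0.1, -174.4]
force: [0.6, -1.5, -1.3]
gripper_width: 66.0
gripper_force: 25.0
tool x, y, yaw, z: 3.57 -1.02 0.02 -20.84 med 0.18 270
-18.0 [ 3.79  0.96 -0.04] 25.5
-15.0 [ 4.04  1.12 -0.02] 43.4
-12.0 [ 4.38  1.63 -0.05] 56.3
```

View pics/hand2.png

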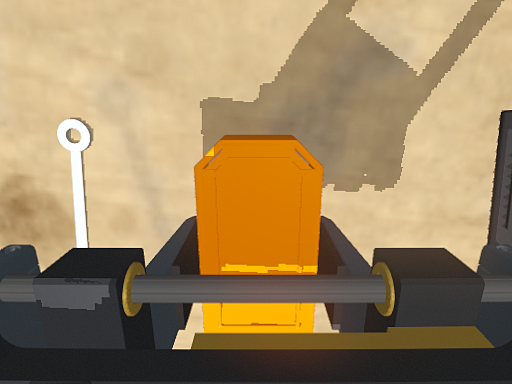

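The row capped short, so the lid is held about 4 mm forward in tool x. That is measured and gets compensated in the placing target. Carrying it to the stack now.

```bash
python3 -m crank '1 1.5 50.9 0 0 0 0; 1 1.5 50.9 0 0 0 0; 1 1.5 50.9 0 0 0 0; 1 1.5 50.9 0 0 0 0; 1 1.5 50.9 0 0 0 0; 1 0 0 0 0 0 10.2; 1 0 0 0 0 0 10.2; 1 0 0 0 0 0 10.2; 1 0 0 0 0 0 10.2; 1 0 0 0 0 0 10.2' >/dev/null
python3 -m crank '1 0 0 0 0 0 10.2; 1 0 0 0 0 0 10.2; 1 0 0 0 0 0 10.2; 1 0 0 0 0 0 10.2; 1 0 0 0 0 0 10.2; 1 0 0 0 0 0 10.2; 1 0 0 0 0 0 10.2; 1 0 0 0 0 0 10.2; 1 0 0 0 0 0 10.2; 1 0 0 0 0 0 10.2'  >/dev/null
python3 -m crank '1 0 0 0 0 0 10.2; 1 0 0 0 0 0 10.2; 1 0 0 0 0 0 0; 1 0 0 0 0 0 0; 1 0 0 0 0 0 0'
```

```text
time_s: 24.85
ee_pos: [480.7, -6.5, 117.8]
ee_rot: [-180.0, 0.0, 12.2]
force: [-0.3, 0.1, -0.6]
gripper_width: 66.2
gripper_force: 25.0
```

```bash
python3 -m crank '1 -0.7 -0.5 10 0 0 0.5; 1 0 0 15 0 0 0; 1 0 0 8 0 0 0; 1 0 0 3 0 0 0; 1 0 0 0 0 0 0; 1 0 0 0 0 0 0'
python3 -m crank '1 0 0 1 0 0 0; 1 0 0 1 0 0 0; 1 0 0 1 0 0 0; 1 0 0 0.5 0 0 0;1 0 0 0 0 0 0'
```

```text
time_s: 25.6
ee_pos: [480.4, -6.2, 82.4]
ee_rot: [180.0, -0.1, 11.7]
force: [0.1, -0.1, -1.3]
gripper_width: 65.9
gripper_force: 25.0
time_s: 26.22
ee_pos: [480.1, -6.2, 78.5]
ee_rot: [180.0, 0.0, 11.7]
force: [0.4, -0.3, -1.3]
gripper_width: 66.0
gripper_force: 25.0
```

```bash
python3 -m crank '1 0 0 0.8 0 0 0; 1 0 0 0.6 0 0 0; 1 0 0 0 0 0 0'
python3 -m crank '1 0 0 0.6 0 0 0; 1 0 0 0.5 0 0 0; 1 0 0 0 0 0 0'
```

```text
time_s: 26.6
ee_pos: [480.0, -6.2, 77.1]
ee_rot: [180.0, 0.0, 11.7]
force: [1.0, -0.8, -1.4]
gripper_width: 66.2
gripper_force: 25.0
time_s: 26.98
ee_pos: [480.0, -6.2, 76.0]
ee_rot: [180.0, 0.0, 11.7]
force: [-0.0, -0.4, -0.8]
gripper_width: 65.5
gripper_force: 25.0
```

```bash
python3 -m crank '1 0 0 0.8 0 0 0; 1 0 0 0.8 0 0 0; 1 0 0 0.6 0 0 0; 1 0 0 0 0 0 0'
python3 -m crank '1 0 0 0.6 0 0 0; 1 0 0 0.4 0 0 0; 1 0 0 0 0 0 0'
```

```text
time_s: 27.48
ee_pos: [480.0, -6.2, 73.7]
ee_rot: [180.0, 0.0, 11.7]
force: [0.1, 0.4, -1.4]
gripper_width: 65.7
gripper_force: 25.0
time_s: 27.85
ee_pos: [480.1, -6.2, 72.8]
ee_rot: [180.0, 0.0, 11.7]
force: [-0.0, -0.5, -1.3]
gripper_width: 65.5
gripper_force: 25.0
```

```bash
python3 -m crank '1 0 0 0.5 0 0 0; 1 0 0 0 0 0 0; 1 0 0 0 0 0 0'
python3 -m crank '1 0 0 0.5 0 0 0; 1 0 0 0 0 0 0; 1 0 0 0 0 0 0'
```

```text
time_s: 28.22
ee_pos: [480.1, -6.2, 72.6]
ee_rot: [180.0, -0.0, 11.7]
force: [-0.6, -0.4, 4.0]
gripper_width: 65.4
gripper_force: 25.0
time_s: 28.6
ee_pos: [480.1, -6.2, 72.6]
ee_rot: [180.0, -0.0, 11.7]
force: [-1.3, -0.2, 9.0]
gripper_width: 65.5
gripper_force: 25.0
```

Contact is at z 72.6, exactly the home height of 54 + 18.6. Release, retreat and check.

```bash
python3 -m crank '-1 0 0 0 0 0 0; -1 0 0 0 0 0 0; -1 0 0 0 0 0 0; -1 0 0 -10 0 0 0; -1 -10 0 -35 0 0 0; -1 -25 0 -50 0 0 0; -1 -25 0 -48 0 0 0; -1 0 0 0 0 0 0; -1 0 0 0 0 0 0; -1 0 0 0 0 0 0'
python3 - <<'E'
from h import *
st=env.state(); v=np.r_[st["ee_pos"],st["ee_rot"]]; im=grab_frame("wrist"); sc=grab_frame("scene")
B=L["lid"].copy()
for z in(50,54,57,60): L["lid"]=B+[0,0,z]; print(z,end=" "); fit(im,cam_at(v),"lid",[483,-5,12])
a=cv2.resize(im[20:280,130:390],(400,400)); b=cv2.resize(sc[160:290,180:310],(400,400)); cv2.imwrite("pics/end.png",np.hstack([a,b]))
E
```

```text
time_s: 29.85
ee_pos: [420.9, -18.2, 213.5]
ee_rot: [-180.0, 0.2, 11.7]
force: [1.3, 0.2, 0.3]
gripper_width: 90.9
gripper_force: 0.0
50 lid fit [483.73  -6.43  11.68] med|e| 0.28 mean -0.3 n 374
54 lid fit [483.45  -6.51  11.69] med|e| 0.19 mean 0.31 n 374
57 lid fit [483.01  -6.81  11.33] med|e| 0.74 mean 0.75 n 374
60 lid fit [482.39  -5.96  11.75] med|e| 1.34 mean 1.21 n 374
```

View pics/end.png

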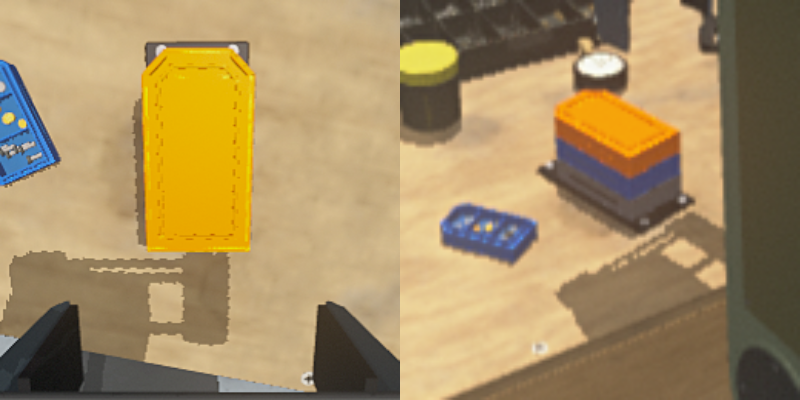

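The pictures show grey, blue and orange stacked flush with no gaps and all cut corners at one end. The lid's height fit is best at z=54, and the gripper is clear. Handing in.

```bash
python3 -c "
from workcell import env
print(env.job_done())"
```

```text
the job is handed in; nothing more can be done
None
```

The blue tray sits flush on the grey base and the orange lid flush on the blue tray, cut corners all at one end; I handed it in at about 30 s. One slip: a mistyped row drove the gripped blue tray down onto the bench before the lift, sliding it about 4 mm up in the jaws, and I did not read the force at that moment.

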